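# Seat the wing joiner rod in the wing panel

## Task

Take the joiner rod with the yellow band out of the kit box and push it straight into the socket in the root of the wing panel, on past the sprung catch, until it bottoms on the rubber buffer and the root face lies within the yellow band. Press it home gently, without ramming the wing or squashing the buffer, then let go and leave the rod seated there; leave the spare rod with the blue band, the glue bottle and the tape roll as they are.

Things in the scene. Friction and masses are not known exactly. Their poses are not given: they have to be found in the camera images.
- joiner: Straight black carbon rod, 12 mm diameter, 220 mm long, 40 g, a 24 mm wide yellow band round its middle. Origin at its centre, x along it; both ends alike (last 4.5 mm taper to 7 mm across), either may go in first. It starts level in two notches of the kit box, axis 30 mm above the table; the foam rails (12 mm wide, tops at 34 mm) stand 92 mm either side of its centre, between them it is free.
- spare_rod: A spare rod, the same in size and form but with a blue band, in the other pair of notches, parallel to the joiner and 100 mm from it. Either rod may be in either place. Leave it.
- kit_box: Open cardboard kit box, 300 x 420 mm, walls 34 mm high, fixed to the table. Origin in the middle of its underside on the table; z up. The rods lie along its y, at x = +50 and -50 mm.
- wing: White foam wing panel, blue tip, 700 mm long, 210 mm wide at the root, level in a fixed cradle. Origin on the table below the socket's mouth; y along the wing from root to tip, z up. Root face: plane y = 0, from 54 to 95 mm above the table, nothing in front of it. Leading edge 74 mm to -x of the socket, trailing edge 137 mm to +x. More than 40 N between rod and wing damages it.
- socket (a point): Mouth centre of the blind socket in the root face: level round hole 13.5 mm across, thin black rim, in a grey spar box, 73 mm above the table; +y points into it. About 70 mm in, a sprung catch presses on the rod from above: a false stop that takes 6 to 11 N to pass, then 4 to 8 N of drag. With the tip at the catch the yellow band stands some 25 mm out; at the bottom the root face lies within it.
- buffer (a joint): Rubber buffer at the socket's bottom, out of sight, 98 to 118 mm from the mouth (differs from wing to wing): how far it is pressed in, m; 0 untouched, about 4 N per mm. 1.5 to 2.5 mm is a proper seat; over 3 mm (12 N) squashes it. On letting go it pushes the rod back a little until the catch's friction holds it, still in touch.
- glue: Small glue bottle, 30 mm across, 78 mm tall, standing beyond the rods (+x). Origin under its centre. Leave it standing.
- tape_roll: Roll of black tape lying flat, 72 mm across, 19 mm high, near the robot. Origin under its centre. Leave it.
Not all that is in view belongs to the job. What is shaped like the spare_rod but red or turquoise is not meant.

How it is judged:
On the way, in this order (a step that is already met when the one before it is completed fails the run):
1. the yellow-banded joiner is lifted out of its notches in the kit box (z of joiner in the frame of kit_box above 0.055 m), for 0.1 s.
2. its end is at least 30 mm inside the socket (y of joiner in the frame of socket above -0.08 m and x of joiner in the frame of socket between -0.008 and 0.008 m and z of joiner in the frame of socket between -0.01 and 0.01 m and angle between the x axis of joiner and the y axis of socket, either way round below 0.12 rad), for 0.05 s.
3. it is past the catch and pressed onto the rubber buffer (buffer pressed in by 1.2 mm or more) (value of joint buffer above 0.0012 m and y of joiner in the frame of socket above -0.013 m), for 0.1 s.
At the end, for the whole second after the job is handed in: The joiner lies straight in the socket (within 4 mm and 0.06 rad of its axis), at rest, released and touching the rubber buffer (still pressed in by at least 0.3 mm), the yellow band at the root face (rod's middle within 13 mm of it); the spare rod is still in its notches (value of joint buffer above 0.0003 m and y of joiner in the frame of socket between -0.013 and 0.013 m and x of joiner in the frame of socket between -0.004 and 0.004 m and z of joiner in the frame of socket between -0.004 and 0.004 m and angle between the x axis of joiner and the y axis of socket, either way round below 0.06 rad and linear speed of joiner below 0.01 m/s and z of spare_rod in the frame of kit_box below 0.04 m).
It fails at once if the buffer is squashed by more than 3 mm (value of joint buffer above 0.003 m).
It fails at once if the joiner is rammed or wedged against the wing with more than 40 N (contact force between joiner and wing above 40 N).
It fails at once if the spare rod is moved by more than 10 mm (distance of spare_rod from where it was at the start of the episode above 0.01 m).
It fails at once if the glue bottle or the tape roll is shoved by more than 30 mm, or the bottle is tipped (distance of any of glue, tape_roll from where it was at the start of the episode above 0.03 m or angle between glue's own z axis and vertical above 0.5 rad).
It also fails if it takes over 61 s, if anything falls off the work surface, if the arm or the gripper's body presses on something with over 40 N, if the wrist force passes 120 N, or if a joint passes its speed limit or range.

## Robot

A 6-joint arm with a two-finger parallel gripper is mounted at the origin on the work surface. World frame = base frame: x ahead of the robot, y to its left, z up, the work surface at z = 0. Lengths are in m, angles in rad, forces in N, time in s.
With the tool pointing down it reaches from about 0.35 to 0.875 m from the base axis. Payload 4.2 kg.
Tool frame: the origin (TCP) lies on the front face of the gripper's body, between the roots of the fingers; the fingertips stand 70 mm ahead of it and the grasp point (between the pads) lies 51 mm ahead of it (ctrl.grasp_offset is the distance from the TCP to the grasp point, in m); z points along the fingers, y is the line along which they close (so a half turn about z gives the same grasp; the last joint's range is limited). The gripper opens to 87 mm and grips with 3 to 60 N. Pads are 19 mm wide; open, the fingers measure 117 mm over their backs; the gripper's body (75 mm by 190 mm) begins 51 mm behind the grasp point.
Start: joints at [-0.861, 0.385, 0.008, 0, -1.194, -0.259], TCP at [0.272, -0.563, 0.292] pointing down, gripper open.
Joint ranges: [-3.14, 3.14], [-1.21, 2.06], [-1.07, 1.41], [-3.16, 2.05], [-2.99, -0.16], [-3.1, 3.1]. Speed limits (rad/s): [2.79, 2.79, 3.14, 3.14, 3.14, 3.14].

## Interface

Orientations are given as a unit quaternion [w, x, y, z].
In Python, from plant import ctrl gives the robot as it stands. The module is installed in compiled form; this text tells all that it offers.
- The arm moves only by the tool apply_moves, never from a script. Its argument "targets" is a list of rows, each an object of numbers: "gripper": the opening, from 0 (shut) to 1 (fully open); "dx", "dy", "dz": the shift along the tool's x, y, z in units of 40 mm (1.0 is 40 mm); "yaw": the turn about the tool's z in units of 6 degrees (1.0 is 6 degrees). In form: [{"gripper": .., "dx": .., "dy": .., "dz": .., "yaw": ..}, ...]. A call has 1 to 5 rows; each row is the pose to reach, as a shift and turn from the pose commanded when the call began, along the tool's axes at that moment; what a row does not reach only later rows make up. A row lasts 1/8 s, in which the tool goes at most 62.5 mm and 10.7 degrees, less where a joint would pass 70% of its speed; a pose out of reach is approached as far as the arm can. A call with a gripper value outside its range is refused whole. The fingers move at their own pace and stop on an object; "grip_force" is the grip in N (left out, the last holds). Time passes only in rows, so rows that repeat a pose let the fingers close. It gives the time, the measured TCP pose, the force, the opening and the grip force at its end, in the units of the state.
- ctrl.observe(): the state, without advancing time (a new reading comes with each control period).
- ctrl.grab_frame(name): name is "scene" or "top" or "wrist"; returns a dict with "color" (384x512x3 uint8, blue, green, red), "K" (3x3 intrinsics, pixels), "dist" ([k1, k2, p1, p2, k3] as OpenCV has them; the pictures are not rectified), "R" (3x3) and "t" (3): a world point X has camera coordinates R X + t. Camera axes: x right, y down, z forward; pixel columns grow to the right and rows downward; lengths in m; the calibration is good to about 2 mm. A picture is of the moment at which its call begins. There is no depth.
- ctrl.close_job(): hands the job in; it is judged then, once.
The state is a dict: "time_s": time; "qpos": joint angles; "dq": joint speeds; "joint_efforts": joint torques, N m; "eef_pos": TCP position; "tool_rot": TCP orientation; "wrist_force": force on the tool from outside, world axes, zero at the start; "wrist_torque": the same for the moment, N m; "finger_gap": finger opening in m; "grip_force": force on a finger pad.
Only numpy, scipy, OpenCV 4.12 (cv2) and the standard library are available. Lean on these libraries where they do the work, as an engineer would, in place of code of your own. Each camera call takes 0.05 s, during which the arm holds its last target. There are 200 camera calls.

## Working session

There is one attempt and no reset: what is moved stays moved. The work goes in short steps, Python scripts to look and compute and a tool call to move; the robot and the scene stay as the last step left them, time stands still between calls to the robot, and variables do not carry over. Pictures are saved under pics/ and viewed, at most 10 in all, crops included, and the job is handed in when it is done.

Besides the shell and the picture viewer there is one more tool, called after ">>>" as name([rows], argument=value, ...), one row to a line, values as JSON. apply_moves: Moves the arm, as the interface text tells. Its arguments: {"type":"object","properties":{"targets":{"type":"array","items":{"type":"object","properties":{"gripper":{"type":"number"},"dx":{"type":"number"},"dy":{"type":"number"},"dz":{"type":"number"},"yaw":{"type":"number"}}}},"grip_force":{"type":"number"}},"required":["targets"]}

```bash
mkdir -p pics; python3 - <<'E'
from plant import ctrl
import cv2,numpy as np,pickle
o=ctrl.observe()
for k in("time_s","eef_pos","tool_rot","wrist_force","finger_gap","grip_force"):print(k,o[k])
F={n:ctrl.grab_frame(n) for n in("scene","top")}
pickle.dump(F,open("f0.pkl","wb"))
for n in F:
  cv2.imwrite(f"pics/{n}0.png",F[n]["color"]); print(n,-F[n]["R"].T@F[n]["t"],F[n]["dist"])
E
```

```text
time_s 0.0
eef_pos [ 0.27214512 -0.56214178  0.29115987]
tool_rot [-2.61353203e-04 -2.23409992e-01  9.74723963e-01  1.05052734e-03]
wrist_force [ 0.23380227  0.1991838  -0.28588267]
finger_gap 0.08709479779105919
grip_force 0.0
scene [1.36580975 0.20586308 0.69489953] [0.01439771 0.         0.         0.         0.        ]
top [0.36909709 0.02132999 1.16739248] [-0.03203194  0.          0.          0.          0.        ]
```

View pics/top0.png

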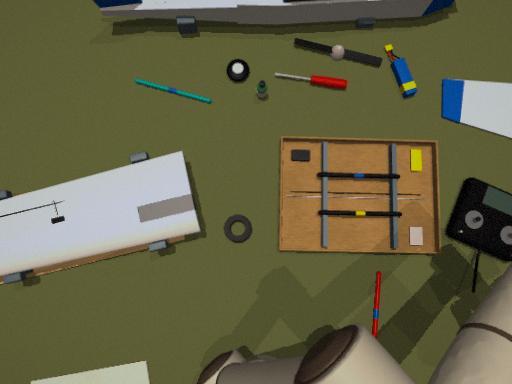

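View pics/scene0.png

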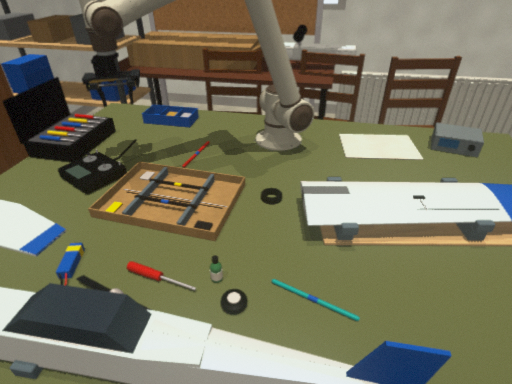

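The top view shows the kit box at columns 280–440, rows 137–253. There are four rod-like candidates:
- Black rod, yellow band, in the box at (361,213).
- Black rod, blue band, in the box at (360,176): the spare.
- Red rod, blue band, at (377,300): a decoy.
- Turquoise rod at (172,90): a decoy.

The first fits the joiner. The wing root edge runs from (182,153) to (199,234), and the grey spar box is at (165,208).

```bash
cat > h.py <<'E'
import cv2,numpy as np
def ray(F,uv):
    p=cv2.undistortPoints(np.array(uv,float).reshape(-1,1,2),F["K"],F["dist"]).reshape(-1,2)
    d=np.c_[p,np.ones(len(p))]@F["R"]; return -F["R"].T@F["t"],d
def onz(F,uv,z):
    c,d=ray(F,uv); return c+d*((z-c[2])/d[:,2:])
def proj(F,X):
    return cv2.projectPoints(np.array(X,float).reshape(-1,1,3),cv2.Rodrigues(F["R"])[0],F["t"],F["K"],F["dist"])[0].reshape(-1,2)
E
python3 - <<'E'
import pickle;from h import *
F=pickle.load(open("f0.pkl","rb"))["top"];I=F["color"]
hsv=cv2.cvtColor(I,cv2.COLOR_BGR2HSV)
for nm,lo,hi in(("yel",(22,150,120),(35,255,255)),("blue",(100,150,80),(125,255,255))):
    m=cv2.inRange(hsv,lo,hi); n,l,s,c=cv2.connectedComponentsWithStats(m)
    for i in range(1,n):
        if s[i,4]>15 : print(nm,s[i],c[i].round(1),onz(F,c[i],.033).round(4))
# black rods
m=(I.max(2)<50).astype(np.uint8)
for r0,r1 in((205,222),(168,184)):
    mm=np.zeros_like(m);mm[r0:r1,312:408]=m[r0:r1,312:408]
    n,l,s,c=cv2.connectedComponentsWithStats(mm)
    for i in range(1,n):
        if s[i,4]>40:
            v,u=np.where(l==i);print(s[i],c[i].round(1))
    v,u=np.where(mm>0); P=onz(F,np.c_[u,v],.033)[:,:2]; L=cv2.fitLine(P.astype(np.float32),cv2.DIST_HUBER,0,1e-4,1e-4).ravel()
    t=(P-L[2:])@L[:2]; print("line",L,t.min(),t.max(),"mid",L[2:]+L[:2]*(t.min()+t.max())/2)
# root edge of wing at top z=.095
w=((hsv[...,1]<60)&(hsv[...,2]>130)).astype(np.uint8)
cr=I[100:280,90:270]
cv2.imwrite("pics/wing.png",cv2.resize(I[140:260,120:220],None,fx=5,fy=5,interpolation=cv2.INTER_CUBIC)[:, :])
cv2.imwrite("pics/rod.png",cv2.resize(I[130:260,275:445],None,fx=4,fy=4,interpolation=cv2.INTER_CUBIC))
E
```

```text
yel [385  44   8   7  41] [388.4  47. ] [[ 0.9226 -0.3773  0.033 ]]
yel [403  81  14  10  86] [409.4  85.3] [[ 0.8109 -0.427   0.033 ]]
yel [411 149  11  23 244] [416.  159.8] [[ 0.6034 -0.4286  0.033 ]]
yel [356 211  10   5  43] [360.1 212.9] [[ 0.4658 -0.2703  0.033 ]]
blue [393  58  20  26 285] [402.4  70.3] [[ 0.8542 -0.4112  0.033 ]]
blue [442  79  22  43 762] [451.9  99. ] [[ 0.7703 -0.5419  0.033 ]]
blue [168  88   9   5  33] [172.  90.] [[0.8091 0.2172 0.033 ]]
blue [405  88  12   7  47] [410.8  91.1] [[ 0.7943 -0.4295  0.033 ]]
blue [354 174  10   4  37] [358.6 175.4] [[ 0.5648 -0.2721  0.033 ]]
blue [374 309   5   9  37] [375.7 313.2] [[ 0.2103 -0.2956  0.033 ]]
[366 205  36  17 180] [384.8 213.4]
[318 210  37   7 150] [335.6 212.5]
line [ 0.03775982  0.99928683  0.4658817  -0.2547847 ] -0.12315207482223182 0.09461121952753919 mid [ 0.46534286 -0.26904495]
[364 168  36  16 177] [383.2 175.7]
[317 171  38   9 157] [334.5 174.8]
line [ 0.04451004  0.99900895  0.5649762  -0.27655622] -0.10314546463275785 0.11443324860875913 mid [ 0.56522743 -0.27091793]
```

View pics/rod.png

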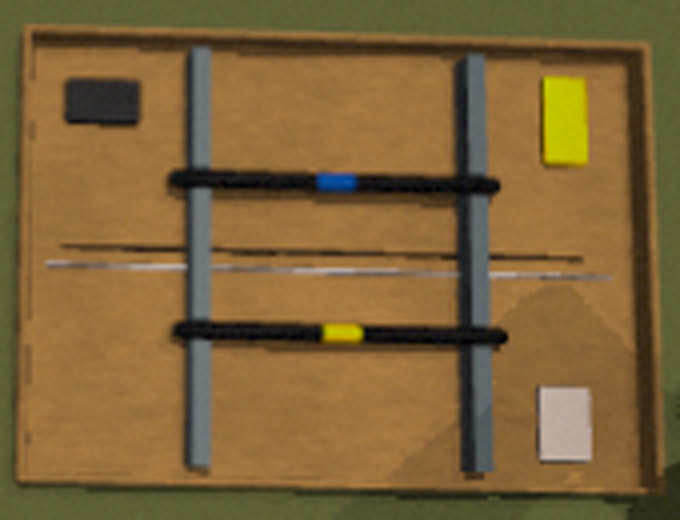

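View pics/wing.png

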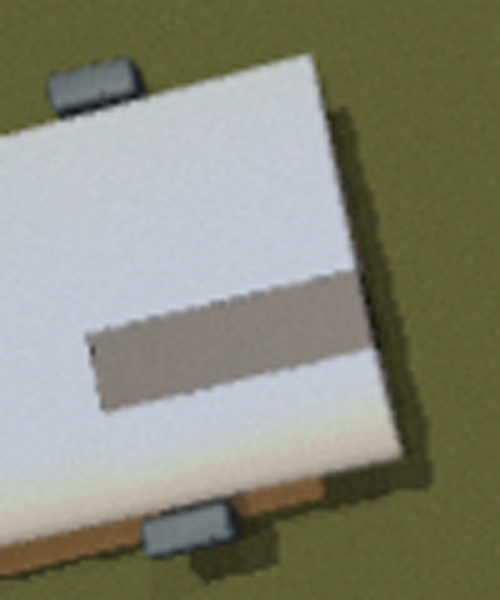

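The crop confirms the yellow-banded joiner: its band is at crop (342,332), it lies in the notches, and the blue spare is above it. The thin wires are 40+ mm away. In the wing crop, the grey spar box meets the root at crop (364,309).

```bash
cat >> h.py <<'E'
from scipy.spatial.transform import Rotation as Ro
def move(o,tgt,ang):
    """ang: desired world angle (deg) of tool x; print units"""
    q=np.array(o["tool_rot"]);R=Ro.from_quat(q[[1,2,3,0]]).as_matrix()
    d=R.T@(np.array(tgt)-o["eef_pos"])/.04
    a=np.degrees(np.arctan2(R[1,0],R[0,0])); y=(-(ang-a)+180)%360-180
    print("pos",np.round(o["eef_pos"],4),"toolx ang",a.round(2),"d units",d.round(3),"yaw units",round(y/6,3),"tilt",R[2].round(4))
E
python3 - <<'E'
import pickle;from h import *;from plant import ctrl
F=pickle.load(open("f0.pkl","rb"))["top"]
c=lambda x,y:[(x-2)/5+120,(y-2)/5+140]
P=onz(F,[c(312,55),c(402,455),c(355,270),c(373,348),c(90,333),c(102,410)],.095)
print(P.round(4)); e=P[1]-P[0];print("root len",np.linalg.norm(e),"normal ang",np.degrees(np.arctan2(e[1],e[0]))-90)
for a,b in((4,2),(5,3)):
    d=P[a]-P[b];print("spar ang",np.degrees(np.arctan2(d[1],d[0])))
print("spar mid",(P[2]+P[3])/2,"width",np.linalg.norm(P[2]-P[3]), "74/211 pt",P[1]+(P[0]-P[1])*74/211)
o=ctrl.observe()
move(o,[.464,-.315,.20],-92.2)
move(o,[.464,-.315,.081],-92.2)
E
```

```text
[[0.6269 0.1814 0.095 ]
 [0.4274 0.1386 0.095 ]
 [0.5185 0.1607 0.095 ]
 [0.4799 0.1522 0.095 ]
 [0.4907 0.2901 0.095 ]
 [0.4529 0.2839 0.095 ]]
root len 0.20406628787812978 normal ang -257.8828318974706
spar ang 102.157425510998
spar ang 101.5839146925065
spar mid [0.49922348 0.15646742 0.095     ] width 0.039566630401805955 74/211 pt [0.49739686 0.15361333 0.095     ]
pos [ 0.2722 -0.5622  0.2913] toolx ang -154.18 d units [-7.009  3.469  2.288] yaw units -10.33 tilt [ 1.e-04  2.e-03 -1.e+00]
pos [ 0.2722 -0.5622  0.2913] toolx ang -154.18 d units [-7.009  3.464  5.263] yaw units -10.33 tilt [ 1.e-04  2.e-03 -1.e+00]
```

>>> apply_moves([
  {"gripper": 0.5,"dx": -1.4,"dy": 0.7,"dz": 0.4,"yaw": -2},
  {"gripper": 0.5,"dx": -2.8,"dy": 1.4,"dz": 0.9,"yaw": -4},
  {"gripper": 0.5,"dx": -4.2,"dy": 2.1,"dz": 1.3,"yaw": -6},
  {"gripper": 0.5,"dx": -5.6,"dy": 2.8,"dz": 1.8,"yaw": -8},
  {"gripper": 0.5,"dx": -7.01,"dy": 3.47,"dz": 2.29,"yaw": -10.33},
], grip_force=30)

```text
time_s: 0.72
eef_pos: [0.4569, -0.3239, 0.204]
tool_rot: [-0.0, -0.642, 0.767, 0.0]
wrist_force: [0.4, -0.1, 0.3]
finger_gap: 0.0472
grip_force: 0.0
```

>>> apply_moves([
  {"gripper": 0.5,"dx": 0},
  {"gripper": 0.5,"dx": 0},
])

```text
schema error: expected keys gripper, dx, dy, dz, yaw
```

```bash
python3 - <<'E'
from h import *;from plant import ctrl
import pickle
F=ctrl.grab_frame("wrist");pickle.dump(F,open("w1.pkl","wb"));cv2.imwrite("pics/w1.png",F["color"])
o=ctrl.observe();move(o,[.464,-.315,.081],-92.2);print(o["finger_gap"],o["qpos"].round(2) if hasattr(o["qpos"],"round") else o["qpos"])
Rt=Ro.from_quat(np.array(o["tool_rot"])[[1,2,3,0]]).as_matrix()
print("cam in tool",Rt.T@(-F["R"].T@F["t"]-o["eef_pos"]),"cam fwd in tool",Rt.T@F["R"][2])
m=cv2.inRange(cv2.cvtColor(F["color"],cv2.COLOR_BGR2HSV),(22,150,60),(35,255,255))
n,l,s,c=cv2.connectedComponentsWithStats(m)
for i in range(1,n):
  if s[i,4]>60:print(s[i],c[i],onz(F,c[i],.033))
print("expected rod mid/ends px",proj(F,[[.4655,-.27,.03],[.4612,-.38,.03],[.4698,-.16,.03]]))
E
```

```text
pos [ 0.4596 -0.3193  0.2014] toolx ang -99.55 d units [-0.116 -0.098  3.01 ] yaw units -1.224 tilt [-0.0024  0.0024 -1.    ]
0.0458822895585142 [-0.32  0.36 -0.28 -0.   -0.94  0.15]
cam in tool [ 0.07822655  0.0033845  -0.09511862] cam fwd in tool [-0.2661801  -0.00450905  0.96391277]
[  54   86   66   42 2063] [ 86.78477945 106.01454193] [[ 0.59482327 -0.43040614  0.033     ]]
[251 231  14  17 191] [257.54450262 239.67015707] [[ 0.46461404 -0.27259478  0.033     ]]
expected rod mid/ends px [[257.13490339 240.79217933]
 [241.24324727 134.71554371]
 [270.07701181 327.00907011]]
```

View pics/w1.png

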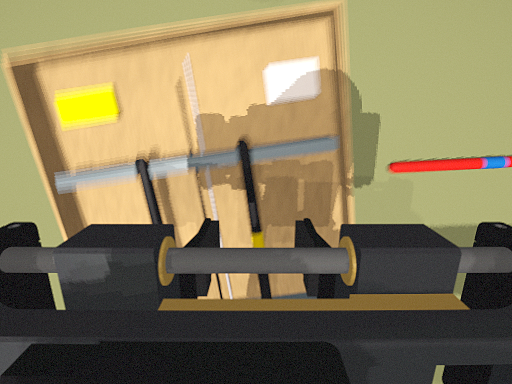

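The wrist view shows the rod between the fingers, band at (257,240), within 2 mm of the prediction. Next I finish the yaw and descend.

>>> apply_moves([
  {"gripper": 0.5,"dx": -0.12,"dy": -0.1,"dz": 0,"yaw": -1.2},
  {"gripper": 0.5,"dx": -0.12,"dy": -0.1,"dz": 0,"yaw": -1.2},
  {"gripper": 0.5,"dx": -0.12,"dy": -0.1,"dz": 0.8,"yaw": -1.2},
  {"gripper": 0.5,"dx": -0.12,"dy": -0.1,"dz": 1.5,"yaw": -1.2},
  {"gripper": 0.5,"dx": -0.12,"dy": -0.1,"dz": 1.5,"yaw": -1.2},
])

```text
time_s: 1.4
eef_pos: [0.4591, -0.3216, 0.1427]
tool_rot: [-0.001, -0.686, 0.728, 0.003]
wrist_force: [0.0, -0.1, 0.4]
finger_gap: 0.0438
grip_force: 0.0
```

```bash
python3 - <<'E'
from h import *;from plant import ctrl
o=ctrl.observe();move(o,[.464,-.315,.081],-92.2);print(o["time_s"],o["finger_gap"])
E
```

```text
pos [ 0.4591 -0.3216  0.1427] toolx ang -93.44 d units [-0.17  -0.121  1.543] yaw units -0.206 tilt [-0.0018  0.0052 -1.    ]
1.4 0.04383414102017736
```

>>> apply_moves([
  {"gripper": 0.5,"dx": -0.17,"dy": -0.12,"dz": 0,"yaw": -0.2},
  {"gripper": 0.5,"dx": -0.17,"dy": -0.12,"dz": 0.5,"yaw": -0.2},
  {"gripper": 0.5,"dx": -0.17,"dy": -0.12,"dz": 1.0,"yaw": -0.2},
  {"gripper": 0.5,"dx": -0.17,"dy": -0.12,"dz": 1.0,"yaw": -0.2},
  {"gripper": 0.5,"dx": -0.17,"dy": -0.12,"dz": 1.0,"yaw": -0.2},
])

```text
time_s: 2.02
eef_pos: [0.4672, -0.3154, 0.1063]
tool_rot: [0.001, -0.695, 0.719, -0.001]
wrist_force: [-0.5, -0.6, -0.2]
finger_gap: 0.0438
grip_force: 0.0
```

```bash
python3 - <<'E'
from h import *;from plant import ctrl
o=ctrl.observe();move(o,[.464,-.315,.081],-92.2);print(o["time_s"],o["finger_gap"])
E
```

```text
pos [ 0.4672 -0.3154  0.1063] toolx ang -92.02 d units [-0.007  0.081  0.632] yaw units 0.029 tilt [ 0.0011 -0.0026 -1.    ]
2.025 0.0438132793847113
```

>>> apply_moves([
  {"gripper": 0.5,"dx": 0,"dy": 0.05,"dz": 0.35,"yaw": 0},
  {"gripper": 0.5,"dx": 0,"dy": 0.05,"dz": 0.63,"yaw": 0},
  {"gripper": 0.5,"dx": 0,"dy": 0.05,"dz": 0.63,"yaw": 0},
  {"gripper": 0.5,"dx": 0,"dy": 0.05,"dz": 0.63,"yaw": 0},
])

```text
time_s: 2.52
eef_pos: [0.4642, -0.3151, 0.0794]
tool_rot: [-0.0, -0.694, 0.72, 0.0]
wrist_force: [0.3, -0.6, -0.3]
finger_gap: 0.0433
grip_force: 0.0
```

```bash
python3 - <<'E'
from h import *;from plant import ctrl
for i in range(3):
  F=ctrl.grab_frame("wrist");o=ctrl.observe();move(o,[.464,-.315,.081],-92.2);print(o["time_s"],o["wrist_force"])
E
```

```text
pos [ 0.4643 -0.3151  0.0796] toolx ang -92.05 d units [-0.003  0.009 -0.034] yaw units 0.025 tilt [ 2.e-04 -3.e-04 -1.e+00]
2.575 [-1.35632268 -0.34894511  0.97750581]
pos [ 0.4644 -0.3151  0.0798] toolx ang -92.05 d units [-0.003  0.009 -0.03 ] yaw units 0.025 tilt [ 3.e-04 -6.e-04 -1.e+00]
2.625 [0.53529971 0.03716901 0.59321064]
pos [ 0.4644 -0.3151  0.0798] toolx ang -92.05 d units [-0.002  0.009 -0.029] yaw units 0.025 tilt [ 3.e-04 -7.e-04 -1.e+00]
2.675 [-0.69584311  0.71885095 -0.66517732]
```

>>> apply_moves([
  {"gripper": 0.0,"dx": 0,"dy": 0,"dz": 0,"yaw": 0},
  {"gripper": 0.0,"dx": 0,"dy": 0,"dz": 0,"yaw": 0},
  {"gripper": 0.0,"dx": 0,"dy": 0,"dz": 0,"yaw": 0},
  {"gripper": 0.0,"dx": 0,"dy": 0,"dz": 0,"yaw": 0},
  {"gripper": 0.0,"dx": 0,"dy": 0,"dz": 0,"yaw": 0},
], grip_force=45)

```text
time_s: 3.3
eef_pos: [0.4635, -0.3149, 0.0794]
tool_rot: [-0.0, -0.694, 0.72, 0.001]
wrist_force: [-2.1, -0.2, 1.5]
finger_gap: 0.0105
grip_force: 45.0
```

>>> apply_moves([
  {"gripper": 0.0,"dx": 0,"dy": 0,"dz": -0.4,"yaw": 0},
  {"gripper": 0.0,"dx": 0,"dy": 0,"dz": -0.8,"yaw": 0},
  {"gripper": 0.0,"dx": 0,"dy": 0,"dz": -1.2,"yaw": 0},
  {"gripper": 0.0,"dx": 0,"dy": 0,"dz": -1.2,"yaw": 0},
  {"gripper": 0.0,"dx": 0,"dy": 0,"dz": -1.2,"yaw": 0},
])

```text
time_s: 3.92
eef_pos: [0.4639, -0.3149, 0.1275]
tool_rot: [0.0, -0.694, 0.72, 0.0]
wrist_force: [0.1, -0.0, -0.9]
finger_gap: 0.0104
grip_force: 45.0
```

```bash
python3 - <<'E'
from h import *;from plant import ctrl
o=ctrl.observe();move(o,[.5396,-.0337,.1228],-78)
E
```

```text
pos [ 0.4639 -0.3149  0.1275] toolx ang -92.07 d units [-7.093 -1.638  0.121] yaw units -2.345 tilt [-3.e-04  0.e+00 -1.e+00]
```

>>> apply_moves([
  {"gripper": 0.0,"dx": -1.2,"dy": -0.3,"dz": 0,"yaw": -0.4},
  {"gripper": 0.0,"dx": -2.4,"dy": -0.6,"dz": 0,"yaw": -0.8},
  {"gripper": 0.0,"dx": -3.6,"dy": -0.9,"dz": 0,"yaw": -1.2},
  {"gripper": 0.0,"dx": -4.8,"dy": -1.1,"dz": 0,"yaw": -1.6},
  {"gripper": 0.0,"dx": -5.8,"dy": -1.35,"dz": 0,"yaw": -2.0},
])

```text
time_s: 4.55
eef_pos: [0.5261, -0.0834, 0.1268]
tool_rot: [0.001, 0.766, -0.642, -0.001]
wrist_force: [-0.2, -0.6, -1.8]
finger_gap: 0.0104
grip_force: 45.0
```

>>> apply_moves([
  {"gripper": 0.0,"dx": 0,"dy": 0,"dz": 0,"yaw": 0},
  {"gripper": 0.0,"dx": 0,"dy": 0,"dz": 0,"yaw": 0},
  {"gripper": 0.0,"dx": 0,"dy": 0,"dz": 0,"yaw": 0},
])

```text
time_s: 4.92
eef_pos: [0.5258, -0.086, 0.1272]
tool_rot: [0.0, 0.765, -0.644, -0.0]
wrist_force: [0.3, 0.0, 0.2]
finger_gap: 0.0103
grip_force: 45.0
```

```bash
python3 - <<'E'
from h import *;from plant import ctrl
import pickle
o=ctrl.observe();move(o,[.5396,-.0337,.1228],-78)
F=ctrl.grab_frame("top");S=ctrl.grab_frame("scene");pickle.dump((F,S),open("t2.pkl","wb"))
a=cv2.resize(F["color"][140:260,120:280],None,fx=5,fy=5,interpolation=cv2.INTER_CUBIC)
cv2.imwrite("pics/t2.png",a)
E
```

```text
pos [ 0.5258 -0.086   0.1272] toolx ang -80.15 d units [-1.23  -0.563  0.109] yaw units -0.359 tilt [-1.0e-04  1.1e-03 -1.0e+00]
```

View pics/t2.png

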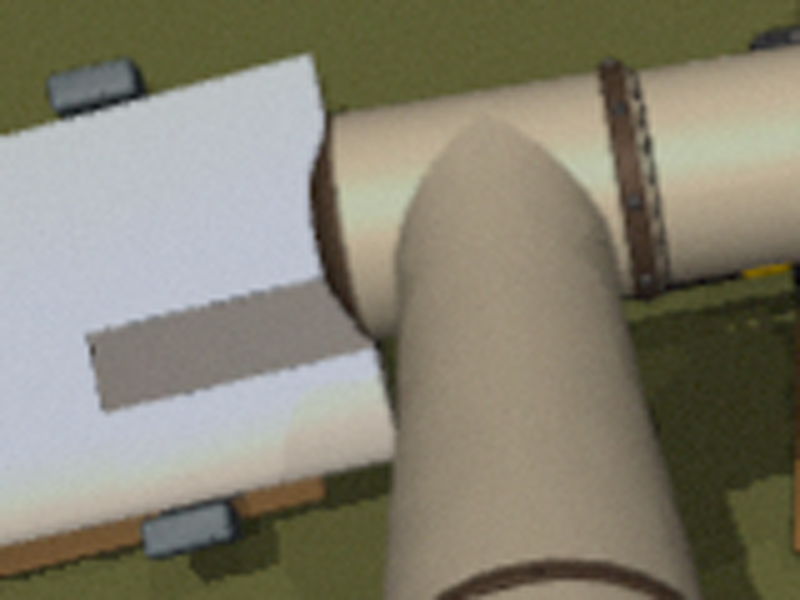

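The arm hides the rod from the top camera. I'll measure the spar edges to subpixel accuracy from the first top picture and look at the rod in the scene camera.

```bash
python3 - <<'E'
import pickle;from h import *;from plant import ctrl
F=pickle.load(open("f0.pkl","rb"))["top"];g=F["color"].astype(float).mean(2)
c=lambda x,y:np.array([(x-2)/5+120,(y-2)/5+140])
def edge(g,a,b,lo=.1,hi=.9,n=40,w=3):
    # subpixel gradient-centroid along the normal
    d=(b-a)/np.linalg.norm(b-a);nn=np.array([-d[1],d[0]]);out=[]
    s=np.arange(-w,w+.01,.1)
    for t in np.linspace(lo,hi,n):
        p=a+(b-a)*t+s[:,None]*nn
        v=cv2.remap(g.astype(np.float32),p[:,0].astype(np.float32).reshape(1,-1),p[:,1].astype(np.float32).reshape(1,-1),cv2.INTER_LINEAR).ravel()
        G=np.abs(np.gradient(v));G[G<.4*G.max()]=0
        out.append(a+(b-a)*t+nn*(G*s).sum()/G.sum())
    return np.array(out)
def fit(P):
    L=cv2.fitLine(P[:,:2].astype(np.float32),cv2.DIST_HUBER,0,1e-5,1e-5).ravel();return L[2:].astype(float),L[:2].astype(float)
A=fit(onz(F,edge(g,c(90,333),c(355,270)),.095))
B=fit(onz(F,edge(g,c(102,410),c(373,348)),.095))
C=fit(onz(F,edge(g,c(312,55),c(355,270)),.095));D=fit(onz(F,edge(g,c(373,348),c(402,455),.1,.7),.095))
for L in(A,B,C,D):print(L[0].round(4),"ang",np.degrees(np.arctan2(L[1][1],L[1][0]))%180)
X=lambda L,M:L[0]+L[1]*np.linalg.solve(np.c_[L[1],-M[1]],M[0]-L[0])[0]
p,q=X(A,C),X(B,C);r=X(B,D);print("corners",p,q,r,"mid",(p+q)/2,np.linalg.norm(p-q))
S=pickle.load(open("t2.pkl","rb"))[1]
m=(p+q)/2;print(proj(S,[[*m,.095],[*m,.073]]),S["K"][0,0])
cv2.imwrite("pics/s2.png",cv2.resize(S["color"][140:270,210:370],None,fx=5,fy=4.6,interpolation=cv2.INTER_CUBIC))
E
```

```text
[0.5057 0.2255] ang 102.46402057585405
[0.4649 0.2218] ang 102.23100873460766
[0.5741 0.171 ] ang 11.421794043477979
[0.4597 0.1467] ang 13.667763888325318
corners [0.5201314 0.1601215] [0.48002233 0.15201821] [0.48010429 0.1516401 ] mid [0.50007686 0.15606985] 0.04091944584951164
[[302.81781656 189.75371856]
 [302.29500234 195.6880055 ]] 347.0385073218049
```

View pics/s2.png

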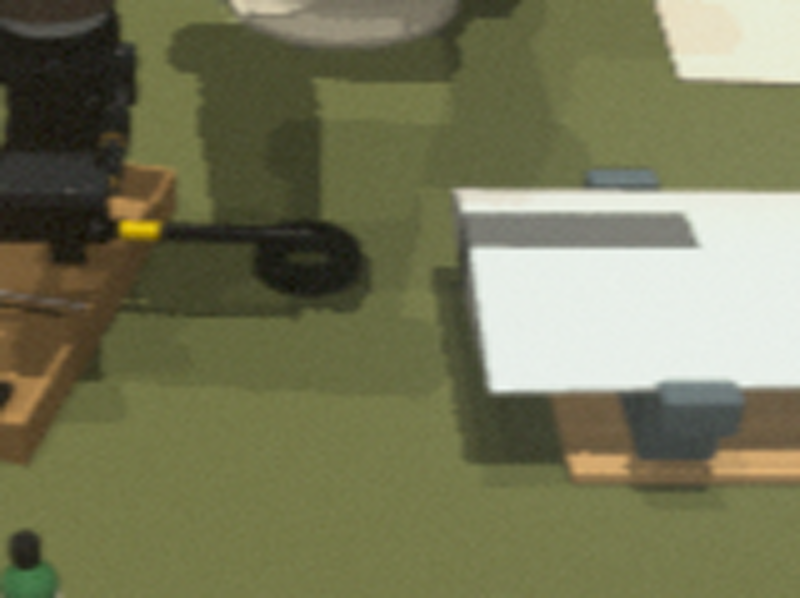

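The scene view shows the rod level, yellow band at (238,190). The spar's root end is at (302.6,190), and the top-camera estimate predicted (302.8,189.8), so the two views agree. Now align for insertion.

```bash
cat >> h.py <<'E'
M=np.array([.5000,.1560]);AX=102.3;u=np.array([np.cos(np.radians(AX)),np.sin(np.radians(AX))]);nx=np.array([u[1],-u[0]])
Lm=.0445
def tgt(y,z=.1226,lat=0):  # rod-middle y in socket frame
    return [*(M+u*(y-Lm)+nx*lat),z]
def where(o):
    r=np.array(o["eef_pos"])[:2]-M; w=np.array(o["wrist_force"])
    q=np.array(o["tool_rot"]);R=Ro.from_quat(q[[1,2,3,0]]).as_matrix()
    print("t",o["time_s"],"rod y",round((r@u+Lm)*1e3,1),"lat",round(r@nx*1e3,1),"z",round(o["eef_pos"][2]*1e3,1),"F axial",round(w[:2]@u,1),"Flat",round(w[:2]@nx,1),"Fz",round(w[2],1),"ang",np.degrees(np.arctan2(-R[1,0],-R[0,0])).round(2),"gap",o["finger_gap"],"torq",np.round(o["wrist_torque"],2))
E
python3 - <<'E'
import pickle;from h import *;from plant import ctrl
S=pickle.load(open("t2.pkl","rb"))[1];o=ctrl.observe()
m=cv2.inRange(cv2.cvtColor(S["color"],cv2.COLOR_BGR2HSV),(20,130,80),(35,255,255));m[:180]=0;m[200:]=0;m[:,:225]=0;m[:,260:]=0
v,w=np.where(m);f=np.array([np.cos(np.radians(99.85)),np.sin(np.radians(99.85))]);mid=np.array(o["eef_pos"])[:2]+f*.0445
print("band px",w.mean(),v.mean(),"pred",proj(S,[[*mid,.078],[*(mid+f*.11),.078]]))
where(o);move(o,tgt(-.13),AX-180)
E
```

```text
band px 237.48936170212767 189.72340425531914 pred [[237.60584322 189.84935988]
 [273.14490668 190.6656984 ]]
t 5.025 rod y -197.6 lat -26.1 z 127.4 F axial 0.4 Flat 0.2 Fz -0.5 ang 99.84 gap 0.01058924050709808 torq [-0.06  0.12  0.01]
pos [ 0.526  -0.0861  0.1274] toolx ang -80.16 d units [-1.716 -0.581  0.119] yaw units -0.41 tilt [-0.e+00  5.e-04 -1.e+00]
```

>>> apply_moves([
  {"gripper": 0.0,"dx": -0.5,"dy": -0.3,"dz": 0.12,"yaw": -0.2},
  {"gripper": 0.0,"dx": -1.1,"dy": -0.58,"dz": 0.12,"yaw": -0.4},
  {"gripper": 0.0,"dx": -1.5,"dy": -0.58,"dz": 0.12,"yaw": -0.41},
  {"gripper": 0.0,"dx": -1.7,"dy": -0.58,"dz": 0.12,"yaw": -0.41},
  {"gripper": 0.0,"dx": -1.7,"dy": -0.58,"dz": 0.12,"yaw": -0.41},
])

```text
time_s: 5.65
eef_pos: [0.537, -0.0141, 0.1228]
tool_rot: [0.0, 0.779, -0.626, -0.0]
wrist_force: [-0.3, -0.9, -0.9]
finger_gap: 0.0111
grip_force: 45.0
```

>>> apply_moves([
  {"gripper": 0.0,"dx": 0,"dy": 0,"dz": 0,"yaw": 0},
  {"gripper": 0.0,"dx": 0,"dy": 0,"dz": 0,"yaw": 0},
])

```text
time_s: 5.9
eef_pos: [0.5374, -0.0146, 0.1228]
tool_rot: [0.0, 0.779, -0.627, 0.0]
wrist_force: [0.7, 0.4, -0.5]
finger_gap: 0.0104
grip_force: 45.0
```

```bash
python3 - <<'E'
from h import *;from plant import ctrl
F=ctrl.grab_frame("scene");T=ctrl.grab_frame("top");o=ctrl.observe();where(o);move(o,tgt(-.108),AX-180)
a=cv2.resize(F["color"][165:215,260:340],None,fx=8,fy=5.6,interpolation=cv2.INTER_CUBIC)
b=cv2.resize(T["color"][170:230,170:250],None,fx=8,fy=5,interpolation=cv2.INTER_CUBIC)
cv2.imwrite("pics/s3.png",np.vstack([a,b]))
print((proj(F,[[*M,.073],[*(M-u*.02),.073]])-[260,165])*[8,5.6])
print((proj(T,[[*M,.073],[*(M-u*.02),.073]])-[170,170])*[8,5]+[0,280])
E
```

```text
t 6.0 rod y -130.1 lat 0.3 z 122.7 F axial -0.4 Flat 0.1 Fz -0.4 ang 102.36 gap 0.01064877115981853 torq [-0.    0.06  0.02]
pos [ 0.5375 -0.0145  0.1227] toolx ang -77.64 d units [-0.551  0.007  0.004] yaw units 0.011 tilt [-0. -0. -1.]
[[338.19734579 171.75544562]
 [285.32901152 171.79706346]]
[[189.60519165 440.51489626]
 [252.19373007 431.0839761 ]]
```

View pics/s3.png

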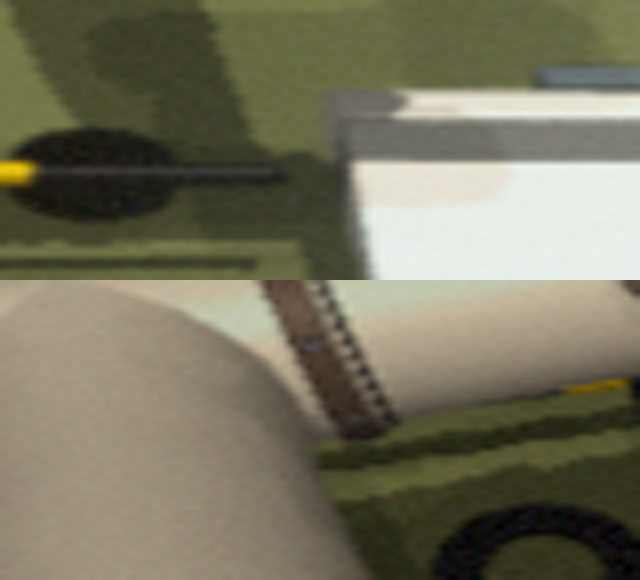

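The scene crop shows the rod tip at crop (285,172), exactly as predicted, 20 mm short of the face. Creep in.

>>> apply_moves([
  {"gripper": 0.0,"dx": -0.2,"dy": 0.01,"dz": 0,"yaw": 0},
  {"gripper": 0.0,"dx": -0.4,"dy": 0.01,"dz": 0,"yaw": 0},
  {"gripper": 0.0,"dx": -0.48,"dy": 0.01,"dz": 0,"yaw": 0},
  {"gripper": 0.0,"dx": -0.55,"dy": 0.01,"dz": 0,"yaw": 0},
  {"gripper": 0.0,"dx": -0.55,"dy": 0.01,"dz": 0,"yaw": 0},
])

```text
time_s: 6.62
eef_pos: [0.5323, 0.0075, 0.1227]
tool_rot: [0.0, 0.779, -0.626, -0.0]
wrist_force: [-0.6, -1.2, -1.1]
finger_gap: 0.0101
grip_force: 45.0
```

>>> apply_moves([
  {"gripper": 0.0,"dx": -0.04,"dy": 0,"dz": 0,"yaw": 0},
  {"gripper": 0.0,"dx": -0.08,"dy": 0,"dz": 0,"yaw": 0},
  {"gripper": 0.0,"dx": -0.08,"dy": 0,"dz": 0,"yaw": 0},
])

```text
time_s: 7.0
eef_pos: [0.5315, 0.0103, 0.1227]
tool_rot: [0.0, 0.779, -0.627, -0.0]
wrist_force: [-1.1, -1.8, 0.2]
finger_gap: 0.0101
grip_force: 45.0
```

```bash
python3 - <<'E'
from h import *;from plant import ctrl
o=ctrl.observe();where(o)
E
```

```text
t 7.0 rod y -104.6 lat -0.3 z 122.7 F axial -1.5 Flat -1.4 Fz 0.2 ang 102.4 gap 0.01006842760791028 torq [-0.25  0.21  0.11]
```

>>> apply_moves([
  {"gripper": 0.0,"dx": -0.08,"dy": 0.01,"dz": 0,"yaw": 0},
  {"gripper": 0.0,"dx": -0.16,"dy": 0.01,"dz": 0,"yaw": 0},
  {"gripper": 0.0,"dx": -0.24,"dy": 0.01,"dz": 0,"yaw": 0},
  {"gripper": 0.0,"dx": -0.24,"dy": 0.01,"dz": 0,"yaw": 0},
])

```text
time_s: 7.5
eef_pos: [0.5292, 0.0201, 0.1227]
tool_rot: [-0.0, 0.78, -0.626, -0.0]
wrist_force: [-0.8, 0.7, 0.3]
finger_gap: 0.0104
grip_force: 45.0
```

```bash
python3 - <<'E'
from h import *;from plant import ctrl
o=ctrl.observe();where(o);ctrl.grab_frame("wrist");where(ctrl.observe())
E
```

```text
t 7.5 rod y -94.5 lat -0.4 z 122.7 F axial 0.9 Flat -0.7 Fz 0.3 ang 102.43 gap 0.010373054465883427 torq [0.04 0.3  0.11]
t 7.55 rod y -94.6 lat -0.4 z 122.7 F axial 0.6 Flat -1.6 Fz -0.6 ang 102.43 gap 0.01059127678220083 torq [0.07 0.31 0.11]
```

>>> apply_moves([
  {"gripper": 0.0,"dx": -0.12,"dy": 0.01,"dz": 0,"yaw": 0},
  {"gripper": 0.0,"dx": -0.24,"dy": 0.01,"dz": 0,"yaw": 0},
  {"gripper": 0.0,"dx": -0.36,"dy": 0.01,"dz": 0,"yaw": 0},
  {"gripper": 0.0,"dx": -0.48,"dy": 0.01,"dz": 0,"yaw": 0},
  {"gripper": 0.0,"dx": -0.5,"dy": 0.01,"dz": 0,"yaw": 0},
])

```text
time_s: 8.18
eef_pos: [0.5245, 0.0395, 0.1228]
tool_rot: [-0.0, 0.78, -0.626, 0.0]
wrist_force: [-0.2, -0.6, -0.4]
finger_gap: 0.0105
grip_force: 45.0
```

```bash
python3 - <<'E'
from h import *;from plant import ctrl
o=ctrl.observe();where(o);ctrl.grab_frame("wrist");where(ctrl.observe())
E
```

```text
t 8.175 rod y -74.5 lat -0.8 z 122.8 F axial -0.5 Flat -0.3 Fz -0.4 ang 102.43 gap 0.010510565115385615 torq [-0.04  0.13  0.1 ]
t 8.225 rod y -74.6 lat -0.8 z 122.8 F axial 0.0 Flat -0.2 Fz -0.2 ang 102.43 gap 0.010283604487793694 torq [0.04 0.23 0.07]
```

>>> apply_moves([
  {"gripper": 0.0,"dx": -0.14,"dy": 0,"dz": 0,"yaw": 0},
  {"gripper": 0.0,"dx": -0.28,"dy": 0,"dz": 0,"yaw": 0},
  {"gripper": 0.0,"dx": -0.42,"dy": 0,"dz": 0,"yaw": 0},
  {"gripper": 0.0,"dx": -0.56,"dy": 0,"dz": 0,"yaw": 0},
  {"gripper": 0.0,"dx": -0.62,"dy": 0,"dz": 0,"yaw": 0},
])

```text
time_s: 8.85
eef_pos: [0.5192, 0.0638, 0.1227]
tool_rot: [-0.0, 0.78, -0.626, 0.0]
wrist_force: [-0.3, -0.1, -0.3]
finger_gap: 0.0105
grip_force: 45.0
```

```bash
python3 - <<'E'
from h import *;from plant import ctrl
o=ctrl.observe();where(o);ctrl.grab_frame("wrist");where(ctrl.observe())
E
```

```text
t 8.85 rod y -49.6 lat -0.9 z 122.7 F axial -0.0 Flat -0.3 Fz -0.3 ang 102.43 gap 0.010465631522830001 torq [-0.11  0.21  0.04]
t 8.9 rod y -49.6 lat -0.9 z 122.7 F axial 0.8 Flat -0.5 Fz -1.1 ang 102.43 gap 0.010490519045437812 torq [0.05 0.24 0.07]
```

>>> apply_moves([
  {"gripper": 0.0,"dx": -0.06,"dy": 0,"dz": 0,"yaw": 0},
  {"gripper": 0.0,"dx": -0.12,"dy": 0,"dz": 0,"yaw": 0},
  {"gripper": 0.0,"dx": -0.18,"dy": 0,"dz": 0,"yaw": 0},
  {"gripper": 0.0,"dx": -0.24,"dy": 0,"dz": 0,"yaw": 0},
  {"gripper": 0.0,"dx": -0.27,"dy": 0,"dz": 0,"yaw": 0},
], grip_force=55)

```text
time_s: 9.52
eef_pos: [0.5169, 0.074, 0.1227]
tool_rot: [0.0, 0.779, -0.627, -0.0]
wrist_force: [-0.6, -0.3, -0.8]
finger_gap: 0.0103
grip_force: 55.0
```

```bash
python3 - <<'E'
from h import *;from plant import ctrl
where(ctrl.observe())
E
```

```text
t 9.525 rod y -39.2 lat -1.0 z 122.7 F axial -0.2 Flat -0.7 Fz -0.8 ang 102.41 gap 0.01033818999428606 torq [-0.18  0.21  0.05]
```

>>> apply_moves([
  {"gripper": 0.0,"dx": -0.04,"dy": 0,"dz": 0,"yaw": 0},
  {"gripper": 0.0,"dx": -0.08,"dy": 0,"dz": 0,"yaw": 0},
  {"gripper": 0.0,"dx": -0.12,"dy": 0,"dz": 0,"yaw": 0},
  {"gripper": 0.0,"dx": -0.14,"dy": 0,"dz": 0,"yaw": 0},
])

```text
time_s: 10.02
eef_pos: [0.5155, 0.0782, 0.1227]
tool_rot: [0.001, 0.779, -0.627, 0.0]
wrist_force: [1.3, -8.8, -0.1]
finger_gap: 0.0104
grip_force: 55.0
```

```bash
python3 - <<'E'
from h import *;from plant import ctrl
where(ctrl.observe())
E
```

```text
t 10.025 rod y -34.8 lat -1.5 z 122.7 F axial -8.9 Flat -0.6 Fz -0.1 ang 102.4 gap 0.010372778072808158 torq [-2.43 -0.37 -0.  ]
```

>>> apply_moves([
  {"gripper": 0.0,"dx": -0.02,"dy": 0,"dz": 0,"yaw": 0},
  {"gripper": 0.0,"dx": -0.04,"dy": 0,"dz": 0,"yaw": 0},
  {"gripper": 0.0,"dx": -0.06,"dy": 0,"dz": 0,"yaw": 0},
  {"gripper": 0.0,"dx": -0.08,"dy": 0,"dz": 0,"yaw": 0},
])

```text
time_s: 10.52
eef_pos: [0.5145, 0.0805, 0.1226]
tool_rot: [0.002, 0.779, -0.627, 0.0]
wrist_force: [1.2, -9.4, -0.1]
finger_gap: 0.01
grip_force: 55.0
```

```bash
python3 - <<'E'
from h import *;from plant import ctrl
where(ctrl.observe())
E
```

```text
t 10.525 rod y -32.4 lat -1.9 z 122.6 F axial -9.5 Flat -0.8 Fz -0.1 ang 102.38 gap 0.00995870077411436 torq [-2.56 -0.33  0.04]
```

>>> apply_moves([
  {"gripper": 0.0,"dx": -0.03,"dy": 0,"dz": 0,"yaw": 0},
  {"gripper": 0.0,"dx": -0.06,"dy": 0,"dz": 0,"yaw": 0},
  {"gripper": 0.0,"dx": -0.08,"dy": 0,"dz": 0,"yaw": 0},
  {"gripper": 0.0,"dx": -0.1,"dy": 0,"dz": 0,"yaw": 0},
])

```text
time_s: 11.02
eef_pos: [0.5138, 0.085, 0.1226]
tool_rot: [0.001, 0.779, -0.627, 0.0]
wrist_force: [0.4, -7.8, 0.2]
finger_gap: 0.0102
grip_force: 55.0
```

```bash
python3 - <<'E'
from h import *;from plant import ctrl
where(ctrl.observe())
E
```

```text
t 11.025 rod y -27.8 lat -1.7 z 122.6 F axial -7.8 Flat -1.2 Fz 0.2 ang 102.39 gap 0.01021142640076823 torq [-2.14 -0.16  0.1 ]
```

>>> apply_moves([
  {"gripper": 0.0,"dx": -0.06,"dy": 0.01,"dz": 0,"yaw": 0},
  {"gripper": 0.0,"dx": -0.12,"dy": 0.01,"dz": 0,"yaw": 0},
  {"gripper": 0.0,"dx": -0.18,"dy": 0.01,"dz": 0,"yaw": 0},
  {"gripper": 0.0,"dx": -0.22,"dy": 0.01,"dz": 0,"yaw": 0},
  {"gripper": 0.0,"dx": -0.22,"dy": 0.01,"dz": 0,"yaw": 0},
])

```text
time_s: 11.65
eef_pos: [0.5116, 0.094, 0.1226]
tool_rot: [0.001, 0.779, -0.627, -0.0]
wrist_force: [0.6, -4.7, 0.4]
finger_gap: 0.0107
grip_force: 55.0
```

```bash
python3 - <<'E'
from h import *;from plant import ctrl
S=ctrl.grab_frame("scene");o=ctrl.observe();where(o)
m=cv2.inRange(cv2.cvtColor(S["color"],cv2.COLOR_BGR2HSV),(20,130,80),(35,255,255));m[:180]=0;m[200:]=0;m[:,:225]=0;m[:,320:]=0
v,w=np.where(m);mid=np.array(o["eef_pos"])[:2]+u*Lm
print("band px",w.mean(),v.mean(),w.min(),w.max(),"pred",proj(S,[[*mid,.073],[*(mid-u*.012),.073],[*(mid+u*.012),.073]])[:,0])
E
```

```text
t 11.7 rod y -18.5 lat -1.9 z 122.6 F axial -6.0 Flat 0.2 Fz -0.7 ang 102.39 gap 0.009880448994776933 torq [-1.55 -0.04  0.07]
band px 290.0 193.52631578947367 241 300 pred [296.09751719 292.1416014  300.05620301]
```

Past the catch with about 6 N of drag. The band's right edge is at column 300, as predicted, so the rod has not slipped. Now approach the buffer in small steps.

```bash
cat >> h.py <<'E'
def avg(ctrl,n=3):
    f=[];t=[];y=[]
    for i in range(n):
        o=ctrl.observe();f.append(np.array(o["wrist_force"])[:2]@u);tq=np.array(o["wrist_torque"])[:2];t.append(tq@nx);y.append((np.array(o["eef_pos"])[:2]-M)@u+Lm)
        if i<n-1: ctrl.grab_frame("wrist")
    where(o);print("AVG F",np.mean(f).round(2),"T",np.mean(t).round(3),"y",(np.mean(y)*1e3).round(2))
E
python3 -c "
from h import *;from plant import ctrl
avg(ctrl,3)"
```

```text
t 11.8 rod y -18.5 lat -1.9 z 122.6 F axial -5.1 Flat 0.2 Fz -1.7 ang 102.39 gap 0.010402901189065929 torq [-1.52 -0.1   0.04]
AVG F -5.74 T -1.519 y -18.52
```

>>> apply_moves([
  {"gripper": 0.0,"dx": -0.03,"dy": 0,"dz": 0,"yaw": 0},
  {"gripper": 0.0,"dx": -0.06,"dy": 0,"dz": 0,"yaw": 0},
  {"gripper": 0.0,"dx": -0.09,"dy": 0,"dz": 0,"yaw": 0},
  {"gripper": 0.0,"dx": -0.12,"dy": 0,"dz": 0,"yaw": 0},
])

```text
time_s: 12.3
eef_pos: [0.5106, 0.0984, 0.1225]
tool_rot: [0.001, 0.779, -0.627, 0.0]
wrist_force: [1.2, -7.5, -0.4]
finger_gap: 0.0102
grip_force: 55.0
```

```bash
python3 -c "
from h import *;from plant import ctrl
avg(ctrl,3)"
```

```text
t 12.4 rod y -13.7 lat -1.9 z 122.5 F axial -4.4 Flat -0.9 Fz -0.3 ang 102.39 gap 0.01041111521321027 torq [-1.42 -0.    0.1 ]
AVG F -5.64 T -1.602 y -13.82
```

>>> apply_moves([
  {"gripper": 0.0,"dx": -0.02,"dy": 0,"dz": 0,"yaw": 0},
  {"gripper": 0.0,"dx": -0.04,"dy": 0,"dz": 0,"yaw": 0},
  {"gripper": 0.0,"dx": -0.06,"dy": 0,"dz": 0,"yaw": 0},
])

```text
time_s: 12.78
eef_pos: [0.51, 0.1008, 0.1225]
tool_rot: [0.001, 0.779, -0.627, 0.0]
wrist_force: [1.3, -7.4, -0.4]
finger_gap: 0.0102
grip_force: 55.0
```

```bash
python3 -c "
from h import *;from plant import ctrl
avg(ctrl,3)"
```

```text
t 12.875 rod y -11.3 lat -1.9 z 122.5 F axial -5.2 Flat 0.2 Fz -0.8 ang 102.38 gap 0.010295317052631162 torq [-1.61 -0.1   0.04]
AVG F -6.0 T -1.733 y -11.39
```

>>> apply_moves([
  {"gripper": 0.0,"dx": -0.02,"dy": 0,"dz": 0,"yaw": 0},
  {"gripper": 0.0,"dx": -0.04,"dy": 0,"dz": 0,"yaw": 0},
  {"gripper": 0.0,"dx": -0.05,"dy": 0,"dz": 0,"yaw": 0},
])

```text
time_s: 13.25
eef_pos: [0.5096, 0.1028, 0.1225]
tool_rot: [0.001, 0.779, -0.627, 0.0]
wrist_force: [0.9, -7.3, -1.0]
finger_gap: 0.0102
grip_force: 55.0
```

```bash
python3 -c "
from h import *;from plant import ctrl
avg(ctrl,3)"
```

```text
t 13.35 rod y -9.5 lat -2.0 z 122.5 F axial -5.3 Flat -0.3 Fz -0.2 ang 102.38 gap 0.01007237688010417 torq [-1.89 -0.25 -0.03]
AVG F -6.3 T -1.988 y -9.5
```

>>> apply_moves([
  {"gripper": 0.0,"dx": -0.02,"dy": 0,"dz": 0,"yaw": 0},
  {"gripper": 0.0,"dx": -0.04,"dy": 0,"dz": 0,"yaw": 0},
  {"gripper": 0.0,"dx": -0.05,"dy": 0,"dz": 0,"yaw": 0},
])

```text
time_s: 13.72
eef_pos: [0.5091, 0.1048, 0.1225]
tool_rot: [0.001, 0.779, -0.627, -0.0]
wrist_force: [1.5, -6.1, -0.9]
finger_gap: 0.0103
grip_force: 55.0
```

```bash
python3 -c "
from h import *;from plant import ctrl
avg(ctrl,3)"
```

```text
t 13.825 rod y -7.4 lat -2.0 z 122.5 F axial -5.8 Flat 0.1 Fz -0.3 ang 102.38 gap 0.010007636572298835 torq [-1.77 -0.2   0.07]
AVG F -5.96 T -1.813 y -7.44
```

Still drag only. I'll keep stepping.

>>> apply_moves([
  {"gripper": 0.0,"dx": -0.02,"dy": 0,"dz": 0,"yaw": 0},
  {"gripper": 0.0,"dx": -0.04,"dy": 0,"dz": 0,"yaw": 0},
  {"gripper": 0.0,"dx": -0.05,"dy": 0,"dz": 0,"yaw": 0},
])

```text
time_s: 14.2
eef_pos: [0.5087, 0.1067, 0.1225]
tool_rot: [0.001, 0.779, -0.627, -0.0]
wrist_force: [0.9, -6.3, -1.7]
finger_gap: 0.0099
grip_force: 55.0
```

```bash
python3 -c "
from h import *;from plant import ctrl
avg(ctrl,3)"
```

```text
t 14.3 rod y -5.5 lat -2.0 z 122.4 F axial -6.5 Flat -0.1 Fz -0.7 ang 102.37 gap 0.0103632031119769 torq [-1.9  -0.26  0.03]
AVG F -6.38 T -1.977 y -5.51
```

>>> apply_moves([
  {"gripper": 0.0,"dx": -0.02,"dy": 0,"dz": 0,"yaw": 0},
  {"gripper": 0.0,"dx": -0.04,"dy": 0,"dz": 0,"yaw": 0},
])

```text
time_s: 14.55
eef_pos: [0.5082, 0.1076, 0.1224]
tool_rot: [0.002, 0.779, -0.627, 0.0]
wrist_force: [2.8, -11.3, -1.4]
finger_gap: 0.0098
grip_force: 55.0
```

```bash
python3 -c "
from h import *;from plant import ctrl
avg(ctrl,3)"
```

```text
t 14.65 rod y -4.5 lat -2.3 z 122.4 F axial -9.9 Flat -0.0 Fz -0.6 ang 102.37 gap 0.010181132116728022 torq [-2.59 -0.46  0.04]
AVG F -10.24 T -2.819 y -4.49
```

Buffer contact: the force rose from 6.3 to 10.2 N at y≈-4.5, so about 1 mm is compressed.

>>> apply_moves([
  {"gripper": 0.0,"dx": -0.01,"dy": 0,"dz": 0,"yaw": 0},
  {"gripper": 0.0,"dx": -0.025,"dy": 0,"dz": 0,"yaw": 0},
])

```text
time_s: 14.9
eef_pos: [0.5078, 0.1081, 0.1223]
tool_rot: [0.002, 0.779, -0.627, 0.0]
wrist_force: [3.6, -12.0, -1.3]
finger_gap: 0.0101
grip_force: 55.0
```

```bash
python3 -c "
from h import *;from plant import ctrl
avg(ctrl,3)"
```

```text
t 15.0 rod y -4.0 lat -2.6 z 122.3 F axial -11.4 Flat 0.4 Fz -1.0 ang 102.36 gap 0.00994751768161916 torq [-3.15 -0.65  0.02]
AVG F -11.63 T -3.285 y -3.97
```

>>> apply_moves([
  {"gripper": 0.0,"dx": -0.01,"dy": 0,"dz": 0,"yaw": 0},
  {"gripper": 0.0,"dx": -0.022,"dy": 0,"dz": 0,"yaw": 0},
])

```text
time_s: 15.25
eef_pos: [0.5075, 0.1085, 0.1223]
tool_rot: [0.003, 0.779, -0.627, 0.0]
wrist_force: [3.1, -13.2, -0.9]
finger_gap: 0.0102
grip_force: 55.0
```

```bash
python3 -c "
from h import *;from plant import ctrl
avg(ctrl,3)"
```

```text
t 15.35 rod y -3.5 lat -2.8 z 122.3 F axial -13.2 Flat -0.9 Fz -0.9 ang 102.36 gap 0.009936182211137526 torq [-3.62 -0.7   0.01]
AVG F -13.14 T -3.829 y -3.5
```

>>> apply_moves([
  {"gripper": 0.3,"dx": 0,"dy": 0,"dz": 0,"yaw": 0},
  {"gripper": 0.4,"dx": 0,"dy": 0,"dz": 0,"yaw": 0},
  {"gripper": 0.4,"dx": 0,"dy": 0,"dz": 0,"yaw": 0},
  {"gripper": 0.4,"dx": 0,"dy": 0,"dz": 0,"yaw": 0},
])

```text
time_s: 15.85
eef_pos: [0.5085, 0.1118, 0.1229]
tool_rot: [-0.0, 0.78, -0.626, 0.0]
wrist_force: [0.2, 0.1, -0.3]
finger_gap: 0.0335
grip_force: 0.0
```

```bash
python3 -c "
from h import *;from plant import ctrl
avg(ctrl,2)"
```

```text
t 15.9 rod y -0.6 lat -1.2 z 122.9 F axial 0.4 Flat 0.5 Fz -0.2 ang 102.43 gap 0.034112215717313134 torq [ 0.05  0.17 -0.04]
AVG F 0.23 T 0.047 y -0.58
```

Released, and no forces remain. Raise the tool and look.

>>> apply_moves([
  {"gripper": 0.4,"dx": 0,"dy": 0,"dz": -0.5,"yaw": 0},
  {"gripper": 0.4,"dx": 0,"dy": 0,"dz": -1.3,"yaw": 0},
  {"gripper": 0.4,"dx": 0.8,"dy": 0,"dz": -2.2,"yaw": 0},
  {"gripper": 0.4,"dx": 1.6,"dy": 0,"dz": -3,"yaw": 0},
  {"gripper": 0.4,"dx": 2.5,"dy": 0,"dz": -3,"yaw": 0},
])

```text
time_s: 16.52
eef_pos: [0.5314, 0.0134, 0.2461]
tool_rot: [-0.003, 0.78, -0.626, 0.002]
wrist_force: [-0.3, 0.2, -0.7]
finger_gap: 0.0347
grip_force: 0.0
```

```bash
python3 - <<'E'
from h import *;from plant import ctrl
S=ctrl.grab_frame("scene");S=ctrl.grab_frame("scene")
print((proj(S,[[*(M+u*y),.073] for y in(-.017,-.005,-.115)])-[240,165])*8)
cv2.imwrite("pics/s4.png",cv2.resize(S["color"][165:225,240:335],None,fx=8,fy=8,interpolation=cv2.INTER_CUBIC))
E
```

```text
[[453.25529034 245.41541394]
 [484.9743891  245.37972066]
 [195.01622719 245.71627642]]
```

View pics/s4.png

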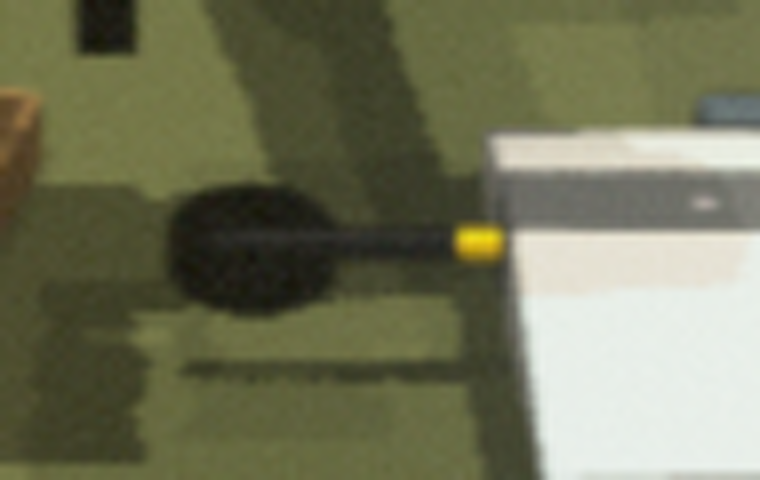

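The rod is seated and level. The band's outer edge is at crop column 453, as predicted for a rod middle about 5 mm outside the face, and the root face lies within the band.

```bash
python3 -c "
from plant import ctrl
print(ctrl.close_job())"
```

```text
the job is handed in; nothing more can be done
None
```

The yellow-banded joiner is past the catch and seated on the buffer, pressed in about 1.9 mm (estimated from force) before I let go; the root face lies within the band, the rod is released, I moved nothing else, and the job is handed in (no verdict was returned).

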